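# Unclip the scanned specimen carriers and archive them

## Robot

A 6-joint arm with a two-finger parallel gripper is mounted at the origin on the work surface. World frame = base frame: x ahead of the robot, y to its left, z up, the work surface at z = 0. Lengths are in m, angles in rad, forces in N, time in s.
With the tool pointing down it reaches from about 0.35 to 0.85 m from the base axis. Payload 8.1 kg.
Tool frame: the origin (TCP) lies midway between the tips of the shut fingers; the grasp point (between the pads) lies 19 mm behind it; z points along the fingers, y is the line along which they close (so a half turn about z gives the same grasp; the last joint's range is limited). The gripper opens to 85 mm and grips with 20 to 120 N. Pads are 22 mm wide; open, the fingers measure 114 mm over their backs; the gripper's body (76 mm by 85 mm) begins 54 mm behind the grasp point. The pads swing forward as they close: fully open they stand 13 mm farther back than shut.
Start: joints at [-1.252, 0.13, 1.488, -0, 1.523, -0.085], TCP at [0.236, -0.552, 0.231] pointing down, gripper open.
Joint ranges: [-2.96, 2.96], [-0.89, 2.26], [0.02, 2.5], [-1.34, 4.48], [0, 2.73], [-2.66, 2.66]. Speed limits (rad/s): [2.39, 2.39, 2.79, 3.14, 3.14, 3.14].

## Interface

Orientations are given as a 3x3 rotation matrix whose columns are the frame's x, y, z axes.
In Python, from rig import * gives the robot as it stands. Calls block until the motion is done:
- move_to(position, orientation): joint-space move of the TCP to a pose.
- move_linear(position, v=0.15, frame=None): straight line of the TCP; frame=None keeps the orientation; v is the mean speed in m/s.
- move_joints(angles): joint-space move.
- let_go() and close_gripper(): open the fingers fully, or close them until they stop; the grip force is fixed at half the most.
- dwell(seconds).
- inverse_kinematics(position, orientation): joint angles nearest the present ones, or None.
- get_image(name): name is "side" or "top" or "wrist"; returns the picture (384x512x3 uint8, blue, green, red); there is no depth.
- camera_info(name): a dict with "camera_matrix" (3x3 intrinsics, pixels), "k1" (the pictures are not rectified: a ray, as slopes to the right and down, at radius r is drawn at 1 + k1 r^2 times it, then the intrinsics apply), "pose" (4x4, takes a point from camera to world coordinates); the wrist camera has in their place "mount" (4x4, takes a point from camera to tool coordinates, whose origin is the TCP and whose axes are the flange's). Camera axes: x right, y up, looking along -z (the intrinsics and any distortion apply to the point x, -y, -z); pixel columns grow to the right and rows downward; lengths in m; the calibration is good to about 2 mm. A picture is of the moment at which its call begins: read the wrist's pose just before it. camera_info takes no time and is no camera call.
A pose or a line that the arm cannot do raises PlanningError and nothing moves.
- finish_job(): hands the job in; it is judged then, once.
Readings, each from a call of its own:
- current_clock(): time.
- current_joint_pos(): joint angles.
- current_dq(): joint speeds.
- current_tau(): joint torques, N m.
- current_eef_pos(): TCP position.
- current_orientation(): TCP orientation.
- current_ft_force(): force on the tool from outside, world axes, zero at the start.
- current_moment(): the same for the moment, N m.
- current_width(): opening from 0.0 (shut) to 1.0 (fully open).
- current_gripper_force(): force on a finger pad.
Only numpy, scipy, OpenCV 4.12 (cv2) and the standard library are available. Lean on these libraries where they do the work, as an engineer would, in place of code of your own. Each camera call takes 0.05 s, during which the arm holds its last target. There are 200 camera calls.

## Task

The scan is finished and the carriers go into the archive case: first lift the orange transport block out of the case and lay it flat on the free bench beside it. Then unclip every specimen carrier from the rail (the sprung catches let go when a carrier is pulled up) and stack them as one square pile on the case's rubber pad, long sides along the case's hinge-to-front direction, the blue control carrier first, at the bottom, then all the black ones in any order; when all are in, lower the lid until it is fully closed. Leave the other things on the bench where they are.

Things in the scene. Friction and masses are not known exactly. Their poses are not given: they have to be found in the camera images.
- rail: fixed rail, 360 x 62 mm, x along its length, origin at bench level. Seats at x = -100, -20, 60, 140 mm; a seated carrier's underside is at 30 mm. Within 20 mm of a seat's middle the rail is 28 mm wide, so fingers reach past the carrier. Posts between seats are 57 mm high; sprung brass rollers overlap a carrier's top ends by 2 mm: about 10 N straight up frees it after 5 mm
- control: the blue control carrier, always present; carrier: flat plate 54 (own x) x 46 (own y) x 10 mm, 70 g, round glass window; origin at the centre of its underside. Starts clipped on a rail seat, x along the rail; its long sides (y = +-23 mm) are free for fingers, its ends lie under sprung rollers
- carrier1: black carrier: flat plate 54 (own x) x 46 (own y) x 10 mm, 70 g, round glass window; origin at the centre of its underside. Starts clipped on a rail seat, x along the rail; its long sides (y = +-23 mm) are free for fingers, its ends lie under sprung rollers. May be absent
- carrier2: black carrier: flat plate 54 (own x) x 46 (own y) x 10 mm, 70 g, round glass window; origin at the centre of its underside. Starts clipped on a rail seat, x along the rail; its long sides (y = +-23 mm) are free for fingers, its ends lie under sprung rollers. May be absent
- carrier3: black carrier: flat plate 54 (own x) x 46 (own y) x 10 mm, 70 g, round glass window; origin at the centre of its underside. Starts clipped on a rail seat, x along the rail; its long sides (y = +-23 mm) are free for fingers, its ends lie under sprung rollers. May be absent
- block: orange plastic transport block, 54 (own x) x 46 (own y) x 20 mm high, 60 g, with a black label on top; origin at the centre of its underside. Lies on the case's pad at the start
- case: fixed grey archive case (base), outside 170 (x) x 160 (y) x 35 mm high, walls and floor 5 mm, hinge on its far (+x) side; origin at bench level, 15 mm towards +x from the middle of the base
- case_pad (a point): centre of the top of the black rubber pad in the middle of the case floor, 40 (x) x 34 (y) mm, its top 9 mm above the bench (4 mm above the case floor); axes as the case's. The pile stands on this pad, long sides along the case's x
- lid (a joint): angle of the case's deep blue lid, rad: 0 closed, about 1.8 open at the start, at most 2.0. The hinge is stiff: the lid stays where it is left (about 3 N at its front edge moves it)
- lid_hinge (a point): middle of the lid's hinge axis, on the far rim of the case, 35.5 mm above the bench; its axis is the case's y. The lid (closed) reaches from here 170 mm towards -x, 160 mm wide, its outer top face 40 mm above the axis, with a skirt all round down to the rim
- lid_tab (a point): middle of the black tab on the middle of the lid's front face: 18 (out of the face) x 50 (along the hinge direction) x 10 mm thick; points to -x when closed, upwards when the lid stands open, 179 mm from the hinge axis
- oil_bottle: amber glass dropper bottle, 28 mm across, 62 mm high; origin under its foot. Not part of the job
- eyepiece_caps: pair of joined black round dust caps, 88 x 40 x 28 mm; origin under the middle. Not part of the job
- petri_dish: closed flat dish, 90 mm across, 13 mm high; origin under the middle. Not part of the job
- slide_box: closed green slide box, 100 x 85 x 34 mm; origin under the middle. Not part of the job

How it is judged:
On the way, in this order (a step that is already met when the one before it is completed fails the run):
1. the orange block lies released on the bench, out of the case (horizontal distance between block and case_pad above 0.12 m and height (world z) of block below 0.008 m and angle between block's own z axis and vertical below 0.15 rad and contact force between the fingers and block below 0.05 N), for 0.2 s.
2. the blue control carrier lies released and flat on the pad, at the bottom (horizontal distance between control and case_pad below 0.01 m and z of control in the frame of case_pad between -0.003 and 0.003 m and angle between the x axis of control and the x axis of case_pad, either way round below 0.14 rad and angle between control's own z axis and vertical below 0.06 rad and contact force between the fingers and control below 0.05 N), for 0.2 s.
3. every black carrier lies squarely in the pile on the blue one (horizontal distance between control and case_pad below 0.01 m and z of control in the frame of case_pad below 0.003 m and horizontal distance between each of carrier1, carrier2, carrier3 and control below 0.008 m and angle between the x axis of each of carrier1, carrier2, carrier3 and the x axis of control, either way round below 0.12 rad and angle between each of carrier1, carrier2, carrier3's own z axis and vertical below 0.06 rad and contact force between the fingers and carrier1 below 0.05 N and z of carrier1 in the frame of case_pad between 0.007 and 0.034 m and contact force between the fingers and carrier2 below 0.05 N and z of carrier2 in the frame of case_pad between 0.007 and 0.034 m and contact force between the fingers and carrier3 below 0.05 N and z of carrier3 in the frame of case_pad between 0.007 and 0.034 m), for 0.2 s.
4. the lid is closed (value of joint lid below 0.03 rad), for 0.2 s.
At the end, for the whole second after the job is handed in: the blue carrier lies flat on the pad within 10 mm and 0.14 rad; every black carrier present lies flat above it within 8 mm and 0.12 rad of it; the block lies flat on the bench over 120 mm from the pad; carriers at rest, all released; lid closed within 0.03 rad (all of step 1 and all of step 3 and z of control in the frame of case_pad above -0.003 m and angle between the x axis of control and the x axis of case_pad, either way round below 0.14 rad and angle between control's own z axis and vertical below 0.06 rad and contact force between the fingers and control below 0.05 N and value of joint lid below 0.03 rad and linear speed of each of control, carrier1, carrier2, carrier3 below 0.02 m/s); the robot touches nothing.
It fails at once if another thing on the bench is pushed more than 40 mm (distance of any of oil_bottle, eyepiece_caps, petri_dish, slide_box from where it was at the start of the episode above 0.04 m).
Of carrier1, carrier2, carrier3 only 1 to 3 are there at a start; the rules pass over those that are not, and their reading is None.
At some moment in a run one of block may be knocked a few centimetres aside while the robot is not near it.
Once in a run the grip may slacken for a moment while it holds something.
It also fails if it takes over 210 s, if anything falls off the work surface, if the arm or the gripper's body presses on something with over 40 N, if the wrist force passes 120 N, or if a joint passes its speed limit or range.

## Working session

There is one attempt and no reset: what is moved stays moved. The work goes in short steps, each a Python script; the robot and the scene stay as the last script left them, time stands still between calls to the robot, and variables do not carry over. Pictures are saved under pics/ and viewed, at most 14 in all, crops included, and the job is handed in when it is done.

```bash
ls; mkdir -p pics; python3 - <<'E'
from rig import *
import cv2
for n in ("top","side"):
    cv2.imwrite(f"pics/{n}0.png",get_image(n)); c=camera_info(n); print(n,c)
print(camera_info("wrist"),current_clock(),current_orientation())
E
```

```text
pics
top {'camera_matrix': array([[495.5015948 ,   0.        , 257.31546027],
       [  0.        , 495.5015948 , 190.58372269],
       [  0.        ,   0.        ,   1.        ]]), 'k1': -0.047837558736461686, 'pose': array([[ 0.01651373,  0.98996592, -0.14033806,  0.32750772],
       [-0.99984588,  0.0155135 , -0.00821836, -0.01507232],
       [-0.00595876,  0.14045215,  0.99006954,  1.56811766],
       [ 0.        ,  0.        ,  0.        ,  1.        ]])}
side {'camera_matrix': array([[384.29071561,   0.        , 261.22261976],
       [  0.        , 384.29071561, 192.79849823],
       [  0.        ,   0.        ,   1.        ]]), 'k1': -0.129670798315801, 'pose': array([[-7.76084286e-01,  4.60770389e-01, -4.30562225e-01,
        -3.27831183e-02],
       [-6.30629176e-01, -5.67209303e-01,  5.29698451e-01,
         6.69116758e-01],
       [-1.49538240e-04,  6.82615745e-01,  7.30777478e-01,
         1.02466386e+00],
       [ 0.00000000e+00,  0.00000000e+00,  0.00000000e+00,
         1.00000000e+00]])}
{'camera_matrix': array([[327.83322675,   0.        , 260.26569235],
       [  0.        , 327.83322675, 183.08261795],
       [  0.        ,   0.        ,   1.        ]]), 'k1': -0.056984975608695254, 'mount': array([[-4.20060931e-05,  9.62105564e-01,  2.72677249e-01,
         6.98227760e-02],
       [ 9.99999486e-01,  3.16759899e-04, -9.63594839e-04,
        -2.79675472e-04],
       [-1.01345317e-03,  2.72677068e-01, -9.62105082e-01,
        -1.42907554e-01],
       [ 0.00000000e+00,  0.00000000e+00,  0.00000000e+00,
         1.00000000e+00]])} 0.1 [[ 9.19575648e-01  3.92912630e-01 -5.40637690e-04]
 [ 3.92912983e-01 -9.19574302e-01  1.57839149e-03]
 [ 1.23013425e-04 -1.66387394e-03 -9.99998608e-01]]
```

View pics/top0.png

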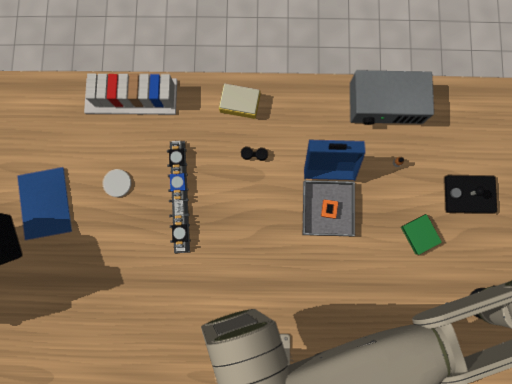

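View pics/side0.png

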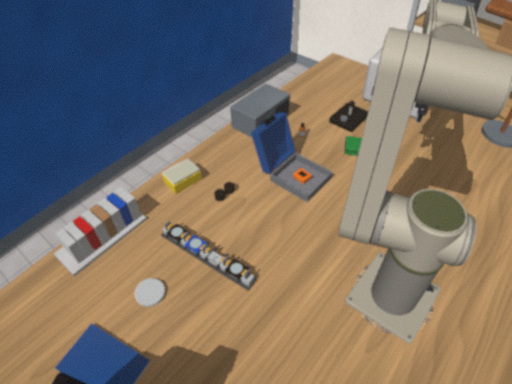

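```bash
cat > h.py <<'E'
from rig import *
import numpy as np, cv2
def down(a):  # tool z down, tool x at world yaw a
    c,s=np.cos(a),np.sin(a); return np.array([[c,s,0],[s,-c,0],[0,0,-1.]])
def cam(n):
    i=camera_info(n)
    if n=="wrist":
        T=np.eye(4); T[:3,:3]=current_orientation(); T[:3,3]=current_eef_pos(); P=T@i["mount"]
    else: P=i["pose"]
    return i["camera_matrix"],np.array([i["k1"],0,0,0.]),P
def shot(n): c=cam(n); return get_image(n),c
def px2w(uv,z,c):
    K,d,P=c; uv=np.asarray(uv,float).reshape(-1,1,2)
    s=cv2.undistortPointsIter(uv,K,d,None,None,(3,50,1e-10)).reshape(-1,2)
    r=np.c_[s[:,0],-s[:,1],-np.ones(len(s))]@P[:3,:3].T
    return P[:3,3]+r*((z-P[2,3])/r[:,2])[:,None]
def w2px(p,c):
    K,d,P=c; q=(np.atleast_2d(p)-P[:3,3])@P[:3,:3]; q=q*[1,-1,-1]
    return cv2.projectPoints(q.reshape(-1,1,3),np.zeros(3),np.zeros(3),K,d)[0].reshape(-1,2)
E
python3 - <<'E'
from h import *
c=cam("top")
print(px2w([(178,195),(330,208),(304,236),(354,236),(254,153),(400,160),(422,234),(117,183)],0.03,c).round(3))
move_to([0.50,-0.23,0.27],down(np.pi)); print(current_joint_pos())
im,c=shot("wrist"); cv2.imwrite("pics/w1.png",im); np.save("c1.npy",np.array(c,dtype=object),allow_pickle=True)
move_to([0.50,0.22,0.24],down(np.pi));print(current_joint_pos())
im,c=shot("wrist"); cv2.imwrite("pics/w2.png",im); np.save("c2.npy",np.array(c,dtype=object),allow_pickle=True)
print(current_clock())
E
```

```text
[[ 0.528  0.246  0.03 ]
 [ 0.494 -0.23   0.03 ]
 [ 0.406 -0.149  0.03 ]
 [ 0.408 -0.304  0.03 ]
 [ 0.666  0.01   0.03 ]
 [ 0.651 -0.453  0.03 ]
 [ 0.417 -0.516  0.03 ]
 [ 0.563  0.441  0.03 ]]
[-5.25074303e-01 -1.70578080e-02  1.57144564e+00 -2.19277757e-04
  1.58745104e+00 -2.09421768e+00]
[ 3.18984775e-01 -1.85245705e-02  1.62675498e+00 -3.83115059e-04
  1.53321008e+00 -1.25060569e+00]
3.6
```

View pics/w1.png

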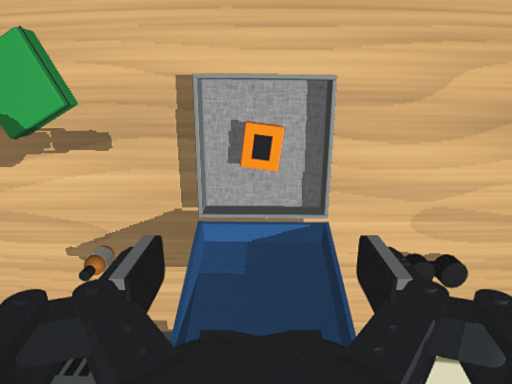

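View pics/w2.png

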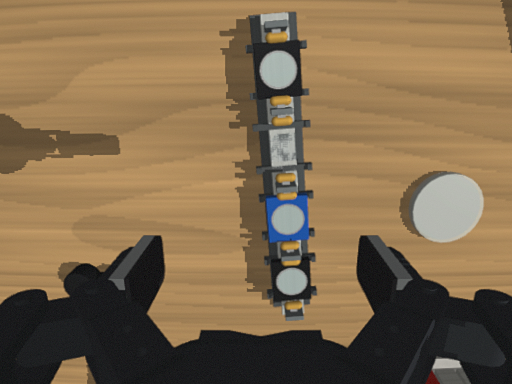

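```bash
python3 - <<'E'
from h import *
c1=np.load("c1.npy",allow_pickle=True); c2=np.load("c2.npy",allow_pickle=True)
r=px2w([(193,74.5),(337,75),(329,217),(199,217)],0.035,c1); print(r.round(4))
print("sides",np.linalg.norm(np.roll(r,-1,0)-r,axis=1).round(4),r.mean(0))
im=cv2.imread("pics/w1.png"); h=cv2.cvtColor(im,cv2.COLOR_BGR2HSV)
def blobs(m,amin=200):
    n,l,s,ce=cv2.connectedComponentsWithStats(m.astype(np.uint8)); return [(np.argwhere(l==i)[:,::-1],s[i],ce[i]) for i in range(1,n) if s[i][4]>amin]
m=(h[...,0]>5)&(h[...,0]<20)&(h[...,1]>210)&(h[...,2]>180); m[:,:200]=0;m[:,340:]=0
for p,s,ce in blobs(m):
    hull=cv2.convexHull(p.astype(np.float32)); w=px2w(hull,0.029,c1)
    print("block",cv2.minAreaRect((w[:,:2]*1000).astype(np.float32)),ce)
im=cv2.imread("pics/w2.png"); h=cv2.cvtColor(im,cv2.COLOR_BGR2HSV)
# windows (light round discs), z=.04
g=(h[...,1]<45)&(h[...,2]>150); g[:,:240]=0; g[:,330:]=0
for p,s,ce in blobs(g,150): print("disc",s,ce,px2w(ce,0.04,c2).round(4))
m=(h[...,0]>105)&(h[...,0]<125)&(h[...,1]>150); m[:,:240]=0; m[:,330:]=0
for p,s,ce in blobs(m):
    w=px2w(cv2.convexHull(p.astype(np.float32)),0.04,c2); print("blue",cv2.minAreaRect((w[:,:2]*1000).astype(np.float32)))
E
```

```text
[[ 0.4136 -0.3044  0.035 ]
 [ 0.4143 -0.1454  0.035 ]
 [ 0.582  -0.1454  0.035 ]
 [ 0.5818 -0.3062  0.035 ]]
sides [0.159  0.1677 0.1609 0.1682] [ 0.49790179 -0.22534792  0.035     ]
block ((494.8958435058594, -228.89466857910156), (44.09829330444336, 52.625823974609375), 82.38656616210938) [261.29035013 145.35781383]
disc [261  12  27  13 202] [273.28217822  16.7029703 ] [[0.3627 0.2319 0.04  ]]
disc [ 260   51   36   38 1059] [277.80830973  69.26534466] [[0.4114 0.2368 0.04  ]]
disc [269 128  28  38 668] [282.45508982 146.85179641] [[0.4895 0.2426 0.04  ]]
disc [272 204  32  30 744] [287.3844086  218.90456989] [[0.5711 0.2496 0.04  ]]
disc [277 269  29  25 590] [291.21525424 281.03050847] [[0.651 0.256 0.04 ]]
blue ((569.8985595703125, 249.10986328125), (55.76646423339844, 45.70045471191406), 5.388728618621826)
```

```bash
cat >> h.py <<'E'
PAD=np.array([0.498,-0.2253]); CY=0.0
def blockpose(z,c=None,im=None):
    if im is None: im,c=shot("wrist")
    h=cv2.cvtColor(im,cv2.COLOR_BGR2HSV)
    m=((h[...,0]>5)&(h[...,0]<20)&(h[...,1]>210)&(h[...,2]>180)).astype(np.uint8); m[230:]=0
    n,l,s,ce=cv2.connectedComponentsWithStats(m); i=1+np.argmax(s[1:,4])
    w=px2w(cv2.convexHull(np.argwhere(l==i)[:,::-1].astype(np.float32)),z,c)
    (x,y),(a,b),t=cv2.minAreaRect((w[:,:2]*1000).astype(np.float32))
    t=np.radians(t)+(np.pi/2 if b>a else 0); t=(t+np.pi/2)%np.pi-np.pi/2
    return x/1e3,y/1e3,t,a,b
def state(): print("t",round(current_clock(),2),"p",np.round(current_eef_pos(),4),"w",round(current_width(),3),"F",np.round(current_ft_force(),2),"g",round(current_gripper_force(),1))
E
python3 - <<'E'
from h import *
move_linear([0.5,0,0.25],v=0.3); move_linear([0.5,-0.23,0.25],v=0.3)
x,y,t,a,b=blockpose(0.029); print(x,y,t,a,b)
move_to([x,y,0.12],down(np.pi+t)); move_linear([x,y,0.007],v=0.1); state()
close_gripper(); state()
move_linear([x,y,0.15],v=0.1); state()
move_linear([0.46,0.0,0.15],v=0.2,frame=down(np.pi)); state()
cv2.imwrite("pics/w3.png",get_image("wrist"))
E
```

```text
0.4949151306152344 -0.22897712707519532 -0.13081034484500265 44.045040130615234 52.66610336303711
t 7.32 p [ 0.4956 -0.2294  0.0079] w 1.0 F [ 1.14  0.32 -0.44] g 0.0
t 7.78 p [ 0.4954 -0.2293  0.0077] w 0.523 F [-0.7   0.24  4.4 ] g 62.2
t 9.36 p [ 0.4944 -0.2287  0.1491] w 0.526 F [ 0.43 -0.01 -0.86] g 61.7
t 10.67 p [ 0.4601 -0.0006  0.15  ] w 0.524 F [-0.37 -0.58 -1.09] g 61.7
```

View pics/w3.png

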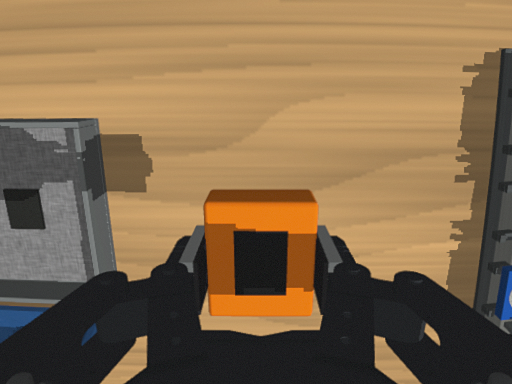

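```bash
cat >> h.py <<'E'
def lower(z0,zmin,step=0.001,f=4):
    p=np.array(current_eef_pos()); p[2]=z0; move_linear(p,v=0.1); dwell(0.1); b=current_ft_force()[2]
    while p[2]>zmin+1e-6:
        p[2]-=step; move_linear(p,v=0.03)
        if current_ft_force()[2]-b>f: break
    state()
E
python3 - <<'E'
from h import *
lower(0.006,-0.002); let_go(); dwell(0.2); state()
move_linear([0.46,0,0.25],v=0.2); print(blockpose(0.02))
move_linear([0.5,-0.225,0.22],v=0.3)
im,c=shot("wrist"); cv2.imwrite("pics/w4.png",im[60:240,160:360].repeat(3,0).repeat(3,1)); cv2.imwrite("pics/w4f.png",im); np.save("c4.npy",np.array(c,dtype=object),allow_pickle=True)
state()
E
```

```text
t 14.41 p [ 0.4602 -0.0007 -0.0013] w 0.527 F [-4.07 -0.35  9.16] g 62.7
t 15.09 p [ 0.4601 -0.0007 -0.002 ] w 1.0 F [-0.6   0.27 -0.83] g 0.0
(0.4795770874023437, 0.03772698974609375, np.float64(-8.016114881126413e-05), 43.38310623168945, 51.44163513183594)
t 17.52 p [ 0.5    -0.2236  0.2201] w 0.997 F [ 0.86  0.6  -0.37] g 0.0
```

View pics/w4.png

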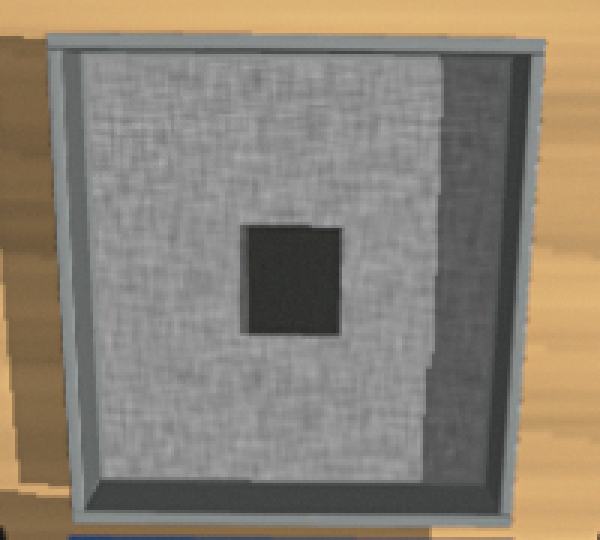

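```bash
python3 - <<'E'
from h import *
c=np.load("c4.npy",allow_pickle=True)
f=lambda q,z:px2w(np.array(q)/3+[160-.33,60-.33],z,c).round(4)
p=f([(247.5,226),(342,226.5),(342,335),(247.5,334.5)],0.009); print(p,p.mean(0))
r=f([(47,35),(546,40),(512,521),(73,521)],0.035); print(r,r.mean(0))
E
```

```text
[[ 0.4776 -0.243   0.009 ]
 [ 0.4777 -0.2091  0.009 ]
 [ 0.5179 -0.2086  0.009 ]
 [ 0.5177 -0.2436  0.009 ]] [ 0.497725 -0.226075  0.009   ]
[[ 0.413  -0.3048  0.035 ]
 [ 0.4145 -0.1456  0.035 ]
 [ 0.581  -0.1471  0.035 ]
 [ 0.5811 -0.3067  0.035 ]] [ 0.4974  -0.22605  0.035  ]
```

```bash
sed -i 's/^PAD=.*/PAD=np.array([0.4977,-0.2259]); CY=-0.005/' h.py; cat >> h.py <<'E'
RY=0.080
def pick(x,y):
    move_to([x,y,0.12],down(np.pi+RY)); move_linear([x,y,0.025],v=0.12); close_gripper(); state()
    move_linear([x,y,0.045],v=0.05); move_linear([x,y,0.14],v=0.15); state()
def carry():
    move_linear([0.5,0.10,0.16],v=0.25,frame=down(np.pi+CY)); move_linear([0.5,-0.07,0.16],v=0.25); dwell(.1); state()
E
python3 - <<'E'
from h import *
move_linear([0.5,0.1,0.2],v=0.3)
pick(0.571,0.2496); cv2.imwrite("pics/a.png",get_image("wrist"))
carry(); cv2.imwrite("pics/w5.png",np.hstack([cv2.imread("pics/a.png")[150:,140:390],get_image("wrist")[150:,140:390]]))
E
```

```text
t 20.92 p [0.5718 0.2499 0.0261] w 0.519 F [-0.82  0.59  5.92] g 61.8
t 22.25 p [0.5703 0.2494 0.1388] w 0.522 F [ 0.73 -0.57 -1.3 ] g 63.1
t 24.05 p [ 0.5001 -0.0684  0.1598] w 0.518 F [-0.51  0.34 -1.  ] g 63.1
```

View pics/w5.png

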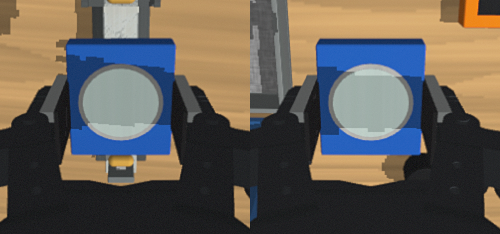

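```bash
cat >> h.py <<'E'
def place(zt,x=PAD[0],y=PAD[1]):
    move_linear([x,y,0.16],v=0.2); move_linear([x,y,zt+0.02],v=0.1); dwell(.2); lower(zt+0.005,zt-0.003)
    let_go(); dwell(0.2); state(); move_linear([x,y,0.22],v=0.15)
E
python3 - <<'E'
from h import *
place(0.005)
im,c=shot("wrist"); cv2.imwrite("pics/w6.png",im[60:260,150:370].repeat(2,0).repeat(2,1))
h=cv2.cvtColor(im,cv2.COLOR_BGR2HSV); m=((h[...,0]>105)&(h[...,0]<125)&(h[...,1]>150)).astype(np.uint8); m[196:]=0
n,l,s,ce=cv2.connectedComponentsWithStats(m); i=1+np.argmax(s[1:,4]); print(s[i])
w=px2w(cv2.convexHull(np.argwhere(l==i)[:,::-1].astype(np.float32)),.019,c); print(cv2.minAreaRect((w[:,:2]*1000).astype(np.float32)))
E
```

```text
t 28.63 p [ 0.4982 -0.2262  0.0051] w 0.516 F [-5.    2.73 10.44] g 64.2
t 29.32 p [ 0.498  -0.2261  0.004 ] w 1.001 F [ 0.98 -0.55  1.24] g 0.0
[ 238  133   44   50 1113]
((497.6673278808594, -226.0509796142578), (45.135536193847656, 53.04845428466797), 89.70548248291016)
```

View pics/w6.png

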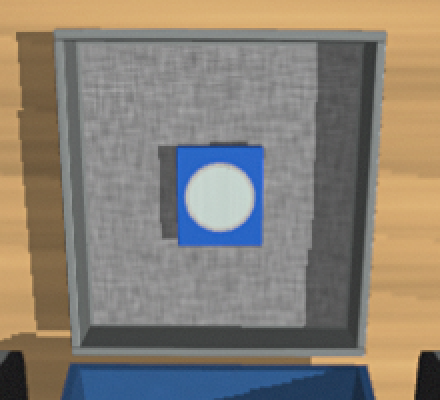

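```bash
python3 - <<'E'
from h import *
move_linear([0.5,0.1,0.2],v=0.3)
pick(0.651,0.256); a=get_image("wrist")
carry(); cv2.imwrite("pics/w7.png",np.hstack([a[150:,140:390],get_image("wrist")[150:,140:390]]))
E
```

```text
t 34.52 p [0.6518 0.2563 0.0262] w 0.52 F [-0.33  0.23  5.7 ] g 61.7
t 35.86 p [0.6503 0.2558 0.1387] w 0.522 F [ 0.38  0.28 -0.79] g 63.0
t 37.87 p [ 0.5001 -0.0686  0.1598] w 0.521 F [-0.25 -0.02 -0.85] g 63.0
```

View pics/w7.png

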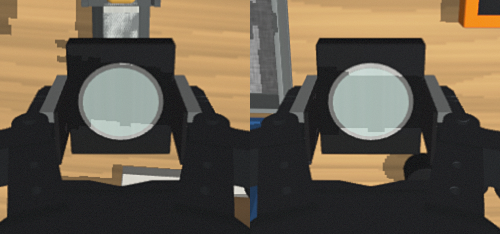

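```bash
cat >> h.py <<'E'
def dark(z):
    im,c=shot("wrist"); q=w2px([PAD[0],PAD[1],z],c)[0].astype(int)
    m=np.zeros(im.shape[:2],np.uint8); s=np.s_[q[1]-40:q[1]+40,q[0]-40:q[0]+40]; m[s]=(im[s].max(2)<60)
    n,l,st,ce=cv2.connectedComponentsWithStats(m); i=1+np.argmax(st[1:,4])
    w=px2w(cv2.convexHull(np.argwhere(l==i)[:,::-1].astype(np.float32)),z,c); print("dark",cv2.minAreaRect((w[:,:2]*1000).astype(np.float32)))
    return im,q
E
python3 - <<'E'
from h import *
place(0.015); im,q=dark(.029); cv2.imwrite("pics/w8.png",im[q[1]-60:q[1]+60,q[0]-60:q[0]+60].repeat(2,0).repeat(2,1))
move_linear([0.5,0.1,0.2],v=0.3)
pick(0.4114,0.2368); a=get_image("wrist")
carry(); b=np.hstack([a[150:,140:390],get_image("wrist")[150:,140:390],np.zeros((234,240,3),np.uint8)]); b[:,500:]=cv2.imread("pics/w8.png")[:234]; cv2.imwrite("pics/w9.png",b)
E
```

```text
t 42.1 p [ 0.4986 -0.2263  0.0156] w 0.515 F [-0.2   1.94  5.96] g 65.1
t 42.78 p [ 0.4981 -0.2261  0.015 ] w 1.001 F [-0.66  0.37  0.4 ] g 0.0
dark ((497.24517822265625, -226.43585205078125), (44.955265045166016, 52.680694580078125), 89.71170806884766)
t 47.75 p [0.4122 0.2372 0.026 ] w 0.522 F [ 0.28 -0.34  6.03] g 61.8
t 49.08 p [0.4108 0.2365 0.1389] w 0.518 F [-0.22 -0.14 -1.17] g 63.2
t 50.88 p [ 0.5    -0.0683  0.1599] w 0.518 F [ 0.02  0.65 -1.15] g 63.2
```

View pics/w9.png

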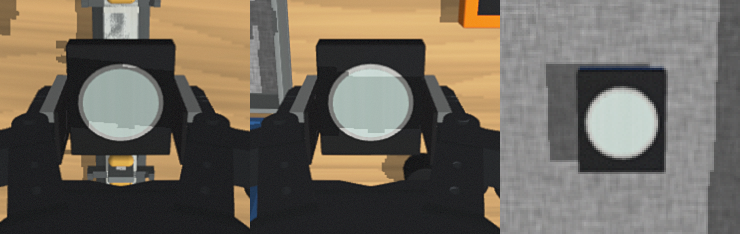

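```bash
python3 - <<'E'
from h import *
place(0.025); im,q=dark(.039); 
a=im[q[1]-60:q[1]+60,q[0]-60:q[0]+60].repeat(2,0).repeat(2,1)
move_linear([0.5,0.05,0.25],v=0.3)
s,c=shot("side"); s=s[80:220,180:360].repeat(2,0).repeat(2,1)
cv2.imwrite("pics/w10.png",np.hstack([a,s[:240]]))
w,_=shot("wrist"); cv2.imwrite("pics/w10w.png",w); state()
H=np.array([0.583,-.2259,.0355])
for th in (1.6,1.7,1.8,1.9):
    p=[H+[-.17*np.cos(th)+0*np.sin(th),y,.17*np.sin(th)] for y in (-.08,.08)]+[H+[-.188*np.cos(th)+.02*np.sin(th),0,.188*np.sin(th)+.02*np.cos(th)]]
    print(th,((w2px(p,c)-[180,80])*2+[240,0]).round(0).tolist())
E
```

```text
t 54.76 p [ 0.4984 -0.2263  0.0263] w 0.516 F [-0.06  1.5   3.3 ] g 64.5
t 55.44 p [ 0.4981 -0.2261  0.026 ] w 1.0 F [ 0.37 -0.26 -0.28] g 0.0
dark ((496.7652587890625, -226.2438507080078), (44.98188018798828, 54.48466491699219), 89.44670104980469)
t 58.11 p [0.4999 0.0487 0.2496] w 0.997 F [ 0.31 -0.6  -0.06] g 0.0
1.6 [[476.0, 71.0], [422.0, 114.0], [441.0, 79.0]]
1.7 [[468.0, 68.0], [414.0, 111.0], [432.0, 77.0]]
1.8 [[461.0, 66.0], [406.0, 108.0], [424.0, 75.0]]
1.9 [[454.0, 65.0], [399.0, 107.0], [416.0, 75.0]]
```

View pics/w10.png

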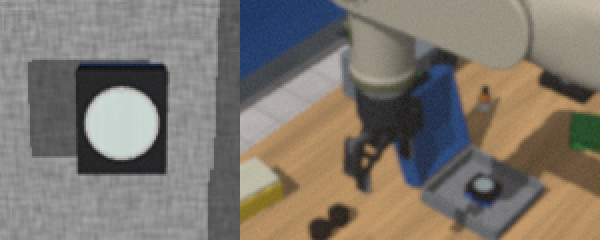

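```bash
python3 - <<'E'
from h import *
close_gripper(); D=down(0.0)
move_linear([0.5,0.05,0.34],v=0.3); move_to([0.60,0.0,0.34],D); move_linear([0.70,-0.226,0.34],v=0.3); move_linear([0.70,-0.226,0.165],v=0.15); state()
H=np.array([0.583,.0355])
def tcp(th,press=0):
    al=np.array([-np.cos(th),np.sin(th)]); n=np.array([np.sin(th),np.cos(th)])
    if th>np.pi/2: p=H+.17*al+.04*n+[.011,-.02]
    else: p=H+.15*al+.04*n+[.011,0]
    p=p-press*n; return [p[0],-.226,p[1]]
for th in np.arange(1.75,0.0,-0.1):
    move_linear(tcp(th),v=0.08); f=current_ft_force()
    print(round(th,2),np.round(current_eef_pos(),3),np.round(f,1))
    if np.linalg.norm(f)>30: break
im,c=shot("side"); cv2.imwrite("pics/w11.png",im[80:260,160:400].repeat(2,0).repeat(2,1))
E
```

```text
t 64.2 p [ 0.7008 -0.2263  0.1668] w 0.003 F [ 0.08 -0.07  0.72] g 0.0
1.75 [ 0.664 -0.226  0.176] [2.  0.6 0.6]
1.65 [ 0.647 -0.226  0.181] [-0.2  1.   0.3]
1.55 [ 0.631 -0.226  0.186] [ 0.4 -0.1  0.8]
1.45 [ 0.616 -0.226  0.189] [-0.5  0.1  0.5]
1.35 [ 0.6   -0.226  0.191] [ 0.6  0.6 -0.7]
1.25 [ 0.585 -0.226  0.19 ] [-0.2  0.5 -0.1]
1.15 [ 0.569 -0.226  0.189] [ 0.5 -0.1 -0.1]
1.05 [ 0.554 -0.226  0.186] [-0.1  0.8 -0.6]
0.95 [ 0.539 -0.226  0.181] [-0.5 -0.2  1. ]
0.85 [ 0.525 -0.226  0.175] [ 0.1 -1.   0.4]
0.75 [ 0.511 -0.226  0.167] [-0.3 -0.1 -0.1]
0.65 [ 0.499 -0.226  0.158] [ 0.1 -0.6  0.4]
0.55 [ 0.487 -0.226  0.148] [0.6 0.1 0.6]
0.45 [ 0.476 -0.226  0.137] [0.7 0.5 0.7]
0.35 [ 0.466 -0.226  0.124] [-0.1 -0.5  1. ]
0.25 [ 0.458 -0.226  0.111] [-0.5 -0.6 -0.6]
0.15 [ 0.451 -0.226  0.097] [ 0.4  0.7 -0.5]
0.05 [ 0.445 -0.226  0.082] [ 0.2 -0.8 -0.4]
```

View pics/w11.png

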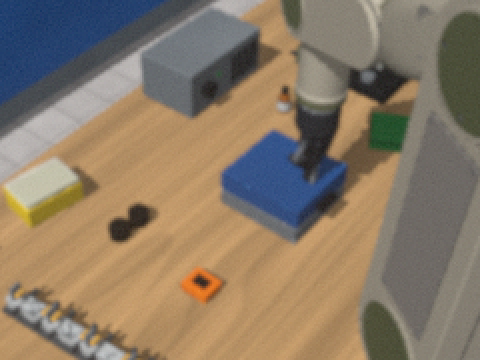

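```bash
python3 - <<'E'
from h import *
p=np.array([0.444,-.226,0.080])
while p[2]>0.062:
    move_linear(p,v=0.03); f=current_ft_force()[2]; print(round(p[2],3),round(current_eef_pos()[2],4),round(f,1))
    if f>18: break
    p[2]-=0.001
dwell(.3); state(); p[2]=0.22; move_linear(p,v=0.15); move_linear([0.42,-.05,0.30],v=.3); 
dwell(.2); im,c=shot("side"); state()
H=np.array([.583,-.2259,.0355])
for th in (0,.05): print(((w2px([H+[-.17*np.cos(th)+.04*np.sin(th),y,.17*np.sin(th)+.04*np.cos(th)] for y in (-.08,.08)],c)-[220,120])*4).round())
cv2.imwrite("pics/w12.png",im[120:220,220:350].repeat(4,0).repeat(4,1))
E
```

```text
0.08 0.08 -0.7
0.079 0.0791 -0.4
0.078 0.0779 -0.4
0.077 0.0769 0.7
0.076 0.0759 0.6
0.075 0.0755 5.3
0.074 0.0754 15.0
0.073 0.0753 23.1
t 73.06 p [ 0.4442 -0.2262  0.0753] w -0.0 F [-10.43   6.39  23.58] g 11.5
t 75.24 p [ 0.4197 -0.051   0.299 ] w 0.002 F [-0.04 -0.72  0.23] g 0.0
[[458. 171.]
 [361. 268.]]
[[457. 163.]
 [359. 260.]]
```

View pics/w12.png

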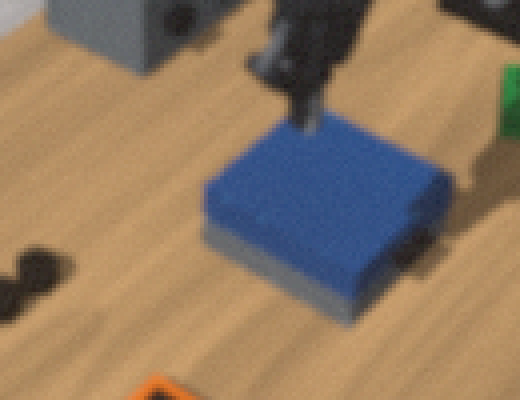

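The lid met a hard stop at 75.3 mm (75.5 mm expected), and its front corners at about (452,178) and (355,270) fit the closed position. The block lies flat at the bottom edge of the picture.

```bash
python3 -c "
from h import *
print(finish_job())"
```

```text
the job is handed in; nothing more can be done
None
```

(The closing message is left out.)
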